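# Dock the board carrier in the test fixture and lock it with its pin

## Task

Push the circuit-board carrier of the test fixture fully home, towards the dock. Then take the locking pin (the one with the round knob) from the pin rack and put it down through the eye in the carrier into the hole in the housing below, until its collar sits flat on the carrier, and let go. Leave the other two pins in the rack and do not disturb the other things on the bench.

Things in the scene. Friction and masses are not known exactly. Their poses are not given: they have to be found in the camera images.
- fixture: grey board test fixture fixed to the bench: housing 275 long (x) x 170 wide (y) x 50 high, with a dock 70 x 170 x 65 mm on top of its far (+x) end and two 18 mm high guide rails along its sides. Origin under its middle, on the bench; +x points along the slide towards the dock, y across, z up
- carrier (a joint): how far the carrier stands out of its home position, in m: 0 fully home against the dock (end stop), up to 0.09 drawn out along the fixture's -x. It slides stiffly (about 4 N) and stays where it is left. The carrier is an aluminium plate 198 x 116 x 10 mm with a green circuit board on it, its top 62 mm above the bench
- carrier_post (a point): grip point of the upright round steel post on the carrier's front end, 20 mm diameter, rising 48 mm from the carrier's top (62 to 110 mm above the bench). The point is on its axis, 98 mm above the bench. 78 mm to the -y side of the eye, axes as the fixture's
- carrier_eye (a point): centre of the upper rim of the eye, an upright through hole of 18 mm diameter in the 10 mm thick front end of the carrier, 62 mm above the bench, axes as the fixture's; moves with the carrier
- base_hole (a point): centre of the mouth of the upright hole in the housing, 18 mm diameter, 45 mm deep, its mouth 50 mm above the bench (2 mm below the carrier); straight below the eye only when the carrier is home. Axes as the fixture's
- pin_rack: aluminium pin rack fixed to the bench: a bridge 50 (x) x 216 (y) mm, top 75 mm above the bench, with three 24 mm holes in a row along its y, 72 mm apart (y = -72, 0, 72 mm). A pin hangs by its collar in each, in any order. Origin under its middle, on the bench
- lock_pin: steel locking pin, 90 mm long: shank 14 mm diameter and 50 mm long with a tapered nose (last 10 mm), then a collar 34 mm across and 6 mm thick, then a round knob 26 mm diameter and 34 mm tall. Origin at the tip of the nose, z up along the pin to the knob. It hangs in the rack with the tip 25 mm above the bench
- lock_pin_collar (a point): centre of the underside of the locking pin's collar, 50 mm above its tip
- lock_pin_grip (a point): grip point on the axis of the locking pin's round knob, 78 mm above its tip and 28 mm above the collar's underside (12 mm below the knob's top)
- square_pin: another steel pin in the rack, with a square block head (26 x 26 x 34 mm) and a short 25 mm shank; leave it. Origin at its tip
- disc_pin: another steel pin in the rack, with a wide flat disc head (46 mm across, top 27 mm above the rack) and a thick 20 mm shank, too thick for the eye; leave it. Origin at its tip
- spare_board_a: small loose circuit board, 70 x 45 x 18 mm, bystander
- spare_board_b: small loose circuit board, 70 x 45 x 18 mm, bystander
- solder_spool: metal solder spool standing on its flange, 64 mm across, 46 high, bystander
- flux_bottle: pale blue dispensing bottle, 56 mm across, 120 high, bystander
- plastic_cup: pale pink plastic cup, 64 mm across, 85 high, bystander
- screwdriver: screwdriver lying on the bench, bystander
- brush: brush lying on the bench, bystander
Things that resemble listed ones, but are neither listed nor needed, are in the scene too. What is shaped like the lock_pin but black is not meant.

How it is judged:
By the outcome, as a careful person would: the job done as asked, in the order asked, and still so for the second after the job is handed in, with the robot touching nothing.
It also fails if it takes over 54 s, if anything falls off the work surface, if the arm or the gripper's body presses on something with over 40 N, if the wrist force passes 120 N, or if a joint passes its speed limit or range.

## Robot

A 6-joint arm with a two-finger parallel gripper is mounted at the origin on the work surface. World frame = base frame: x ahead of the robot, y to its left, z up, the work surface at z = 0. Lengths are in m, angles in rad, forces in N, time in s.
With the tool pointing down it reaches from about 0.325 to 0.9 m from the base axis. Payload 6.1 kg.
Tool frame: the origin (TCP) lies midway between the tips of the shut fingers; the grasp point (between the pads) lies robot.hold_point_z behind it (robot.hold_point_z is the distance from the TCP to the grasp point, in m); z points along the fingers, y is the line along which they close (so a half turn about z gives the same grasp; the last joint's range is limited). The gripper opens to 87 mm and grips with 3 to 60 N. Pads are 19 mm wide; open, the fingers measure 117 mm over their backs; the gripper's body (75 mm by 190 mm) begins 51 mm behind the grasp point.
Start: joints at [-1.42, 0.22, 1.526, -0, 1.395, -0.126], TCP at [0.171, -0.601, 0.223] pointing down, gripper open.
Joint ranges: [-2.98, 2.98], [-0.91, 2.08], [0.09, 2.57], [-1.24, 4.39], [0.2, 2.65], [-2.68, 2.68]. Speed limits (rad/s): [2.57, 2.57, 3.01, 3.14, 3.14, 3.14].

## Interface

Orientations are given as a unit quaternion [w, x, y, z].
In Python, from bench import sensors, optics, workorder, robot gives the robot as it stands.
- The arm moves only by the tool servo_tool, never from a script. Its argument "commands" is a list of rows, each a list of 4 numbers: the shift along the world's x, y, z in cm, then the turn about the world's z in rad. In form: [[tx, ty, tz, spin], ...]. A call has 1 to 20 rows; each row shifts and turns the commanded pose from where the row before left it; what a row does not reach is not made up. A row lasts 1/12 s, in which the tool goes at most 41.7 mm and 7.16 degrees, less where a joint would pass 70% of its speed; a pose out of reach is approached as far as the arm can. A call is refused whole if a number of a shift passes 4.17 or a number of a turn 0.125, either way. A call with a gripper value outside its range is refused whole. "claw" is the finger opening in cm, from 0 to 8.7, set as the call begins (left out, the last holds). The fingers move at their own pace and stop on an object; "newtons" is the grip in N (left out, the last holds). Time passes only in rows, so rows that do not move let the fingers close. It gives the time, the measured TCP pose, the force, the opening and the grip force at its end, in the units of the state.
- sensors.get_state(): the state, without advancing time (a new reading comes with each control period).
- optics.snapshot(name): name is "side" or "top"; returns the picture (384x512x3 uint8, blue, green, red); there is no depth.
- optics.camera_info(name): a dict with "vfov" (degrees; the focal length in pixels is half the picture's height over the tangent of half this angle, whatever the lens; pixels are square), "cx", "cy" (the principal point, pixels), "world_from_camera" (4x4, takes a point from camera to world coordinates). Camera axes: x right, y down, z forward; pixel columns grow to the right and rows downward; lengths in m; the calibration is good to about 2 mm. A picture is of the moment at which its call begins. camera_info takes no time and is no camera call.
- workorder.finish_job(): hands the job in; it is judged then, once.
The state is a dict: "t": time; "joint_positions": joint angles; "joint_velocities": joint speeds; "tau": joint torques, N m; "eef_pos": TCP position; "orientation": TCP orientation; "ft_force": force on the tool from outside, world axes, zero at the start; "torque": the same for the moment, N m; "finger_gap": finger opening in m; "finger_force": force on a finger pad.
Only numpy, scipy, OpenCV 4.12 (cv2) and the standard library are available. Lean on these libraries where they do the work, as an engineer would, in place of code of your own. Each camera call takes 0.05 s, during which the arm holds its last target. There are 200 camera calls.

## Working session

There is one attempt and no reset: what is moved stays moved. The work goes in short steps, Python scripts to look and compute and a tool call to move; the robot and the scene stay as the last step left them, time stands still between calls to the robot, and variables do not carry over. Pictures are saved under pics/ and viewed, at most 10 in all, crops included, and the job is handed in when it is done.

Besides the shell and the picture viewer there is one more tool, called after "Call:" in YAML: its name, and indented under it one key for each argument. servo_tool: Moves the arm, as the interface text tells. Its arguments: {"type":"object","properties":{"commands":{"type":"array"},"claw":{"type":"number"},"newtons":{"type":"number"}},"required":["commands"]}

```bash
mkdir -p pics; cat > h.py <<'E'
import numpy as np, cv2
from bench import sensors, optics, workorder, robot
def cam(n):
    c=optics.camera_info(n); T=np.array(c["world_from_camera"]); f=192/np.tan(np.radians(c["vfov"])/2)
    return T,f,c["cx"],c["cy"]
def at(n,u,v,z):
    T,f,cx,cy=cam(n); d=T[:3,:3]@np.array([(u-cx)/f,(v-cy)/f,1]); o=T[:3,3]
    return o+d*(z-o[2])/d[2]
def px(n,p):
    T,f,cx,cy=cam(n); q=T[:3,:3].T@(np.array(p)-T[:3,3]); return np.array([cx+f*q[0]/q[2],cy+f*q[1]/q[2]])
E
python3 - <<'E'
from h import *
for n in("top","side"):
    cv2.imwrite(f"pics/{n}0.png",cv2.resize(optics.snapshot(n),(800,600),interpolation=cv2.INTER_CUBIC))
    print(n,optics.camera_info(n))
print(robot.hold_point_z, sensors.get_state())
E
```

```text
top {'vfov': 51.708111304373816, 'cx': 258.6159622656075, 'cy': 182.47421827997684, 'world_from_camera': array([[-0.00570906, -0.9988369 ,  0.04787754,  0.48088419],
       [-0.99998086,  0.00581665,  0.00210815,  0.04575758],
       [-0.00238418, -0.04786459, -0.99885099,  1.07224285],
       [ 0.        ,  0.        ,  0.        ,  1.        ]])}
side {'vfov': 48.8314984931998, 'cx': 262.8949009753509, 'cy': 187.05699778674017, 'world_from_camera': array([[ 0.97219972, -0.17286966,  0.15793601,  0.33749981],
       [-0.23324585, -0.65565065,  0.7181355 , -0.81678541],
       [-0.02059299, -0.73500906, -0.67774451,  0.94240075],
       [ 0.        ,  0.        ,  0.        ,  1.        ]])}
0.0187 {'t': 0.1, 'joint_positions': array([-1.42010377e+00,  2.21127557e-01,  1.52747082e+00, -4.82398227e-05,
        1.39473154e+00, -1.26092004e-01]), 'joint_velocities': array([ 0.00126885, -0.00189386, -0.00195914,  0.00032797, -0.00078971,
       -0.00050327]), 'tau': array([ 1.00667192e-03, -4.95945382e+01, -3.88520837e+01,  7.02019664e-02,
        5.15307079e-02, -3.63914330e-05]), 'eef_pos': array([ 0.17069105, -0.60066092,  0.22157257]), 'orientation': array([-8.68272873e-04,  9.90438103e-01,  1.37955096e-01, -3.44256830e-05]), 'ft_force': array([0.22673861, 0.0329875 , 0.67486087]), 'torque': array([ 0.02540023, -0.00111543,  0.001337  ]), 'finger_force': 0.0, 'finger_gap': 0.0869322122198158}
```

View pics/top0.png

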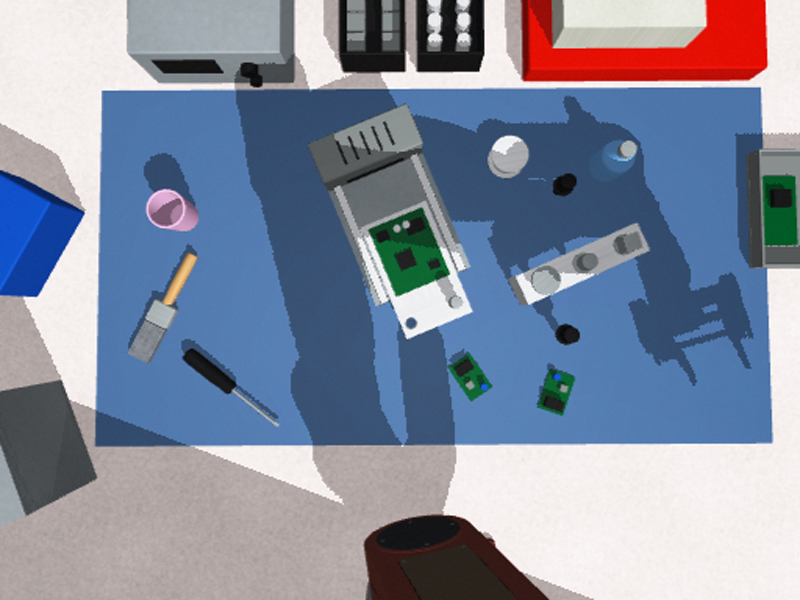

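View pics/side0.png

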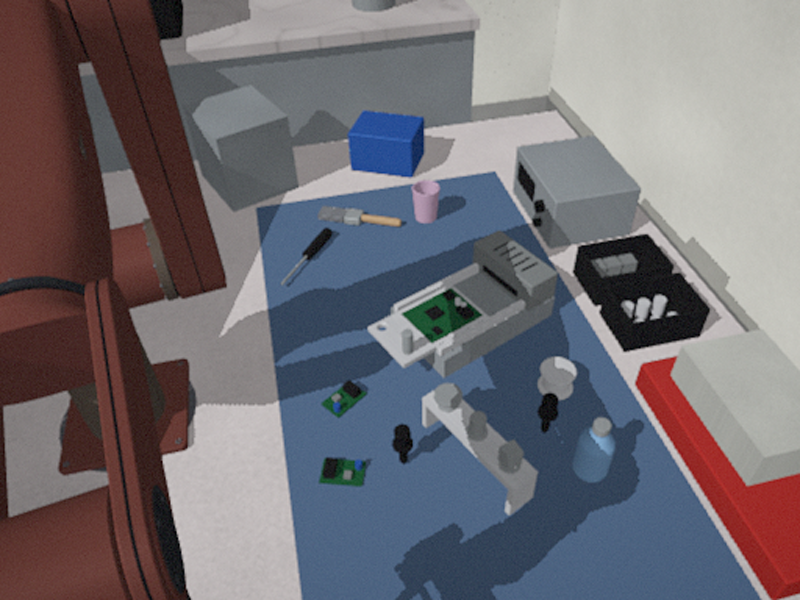

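The top view shows the fixture with its eye at about (411,323) and post at about (455,300). The rack holds a disc at (540,283), what looks like a round knob at (586,262), and a square at (628,240). I'll enlarge these before measuring.

```bash
python3 - <<'E'
from h import *
t=optics.snapshot("top"); s=optics.snapshot("side")
c=lambda im,u,v,w,h,k:cv2.resize(im[v:v+h,u:u+w],None,fx=k,fy=k,interpolation=cv2.INTER_CUBIC)
a=c(t,220,135,100,75,4);b=c(t,325,135,100,75,4);d=c(s,225,185,100,75,4);e=c(s,265,235,100,75,4)
cv2.imwrite("pics/c1.png",np.vstack([np.hstack([a,b]),np.hstack([d,e])]))
E
```

```text
(no output)
```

View pics/c1.png

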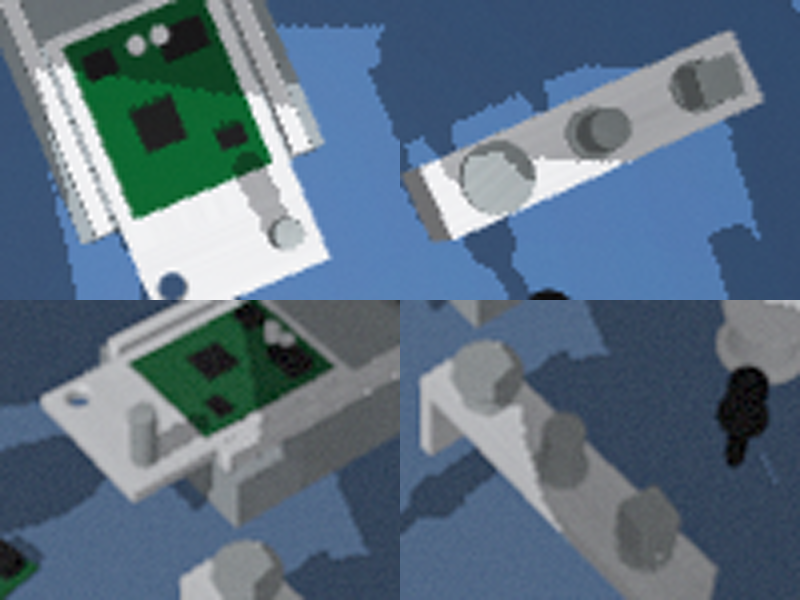

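```bash
cat >> h.py <<'E'
cr=lambda u0,v0,x,y:(u0+(x+.5)/4-.5,v0+(y+.5)/4-.5)
E
python3 - <<'E'
from h import *
np.set_printoptions(precision=4,suppress=True)
T=lambda x,y,z:at("top",*cr(220,135,x,y),z); R=lambda x,y,z:at("top",*cr(325,135,x,y),z)
eye=T(172,286,.062);post=T(288,231,.110);knob=R(609,128,.115) if 0 else R(209,128,.115);disc=R(99,179,.102);sq=R(322,80,.115)
print("eye",eye,at("side",*cr(225,185,76,99),.062));print("post",post,at("side",*cr(225,185,142,107),.110),np.linalg.norm((post-eye)[:2]))
print("knob",knob,at("side",*cr(265,235,163,125),.115));print("disc",disc,"sq",sq, np.linalg.norm((knob-disc)[:2]),np.linalg.norm((sq-knob)[:2]),np.linalg.norm((sq-disc)[:2]))
d=(eye-post)[:2];print("slide ang from post-eye",np.degrees(np.arctan2(-d[0],d[1])))
d=(disc-sq)[:2];print("rack ydir ang",np.degrees(np.arctan2(d[1],d[0])))
f=1.5625
# dock far & front corners top z=.115 (800px): far-left(313,142) far-right(405,104)... 
A=at("top",311/f,143/f,.115);B=at("top",406/f,104/f,.115);C=at("top",424/f,146/f,.115);D=at("top",330/f,188/f,.115)
print("dock",A,B,C,D,np.linalg.norm(A-B),np.linalg.norm(B-C))
d=(A-B)[:2];print("ang dock",np.degrees(np.arctan2(-d[0],d[1])))
F=(A+B)/2; th=np.arctan2(-d[0],d[1]); ux=np.array([np.cos(th),np.sin(th)]); 
print("eye to dock far edge along x",(F[:2]-eye[:2])@ux, (F[:2]-eye[:2])@np.array([-ux[1],ux[0]]))
E
```

```text
eye [0.469 0.038 0.062] [0.4661 0.0373 0.062 ]
post [ 0.5025 -0.0322  0.11  ] [ 0.5013 -0.0282  0.11  ] 0.07782379597816677
knob [ 0.5635 -0.2388  0.115 ] [ 0.5638 -0.2368  0.115 ]
disc [ 0.5337 -0.1747  0.102 ] sq [ 0.5923 -0.3079  0.115 ] 0.07071641206513835 0.07479139412336624 0.14547815215047974
slide ang from post-eye 25.490701601679373
rack ydir ang 113.75501995260535
dock [0.7504 0.1923 0.115 ] [0.8114 0.0432 0.115 ] [0.7445 0.0154 0.115 ] [0.6791 0.1625 0.115 ] 0.16111535549603972 0.07244706391905248
ang dock 22.259911709058315
eye to dock far edge along x 0.3188594186448395 -0.04442294781721157
```

Call:
servo_tool:
  commands:
    - [1.84, 3.17, 0, 0.094]
    - [1.84, 3.17, 0, 0.094]
    - [1.84, 3.17, 0, 0.094]
    - [1.84, 3.17, 0, 0.094]
    - [1.84, 3.17, 0, 0.094]
    - [1.84, 3.17, 0, 0.094]
    - [1.84, 3.17, 0, 0.094]
    - [1.84, 3.17, 0, 0.094]
    - [1.84, 3.17, 0, 0.094]
    - [1.84, 3.17, 0, 0.094]
    - [1.84, 3.17, 0, 0.094]
    - [1.84, 3.17, 0, 0.094]
    - [1.84, 3.17, 0, 0.094]
    - [1.84, 3.17, 0, 0.094]
    - [1.84, 3.17, 0, 0.094]
    - [1.84, 3.17, 0, 0.094]
    - [1.84, 3.17, 0, 0.094]
    - [1.84, 3.17, 0, 0.094]
  claw: 5.5

```text
t: 1.7
eef_pos: [0.5025, -0.0287, 0.2226]
orientation: [0.0, 0.551, 0.834, 0.0]
ft_force: [-0.3, -0.6, -0.1]
finger_gap: 0.055
finger_force: 0.0
```

Call:
servo_tool:
  commands:
    - [0, -0.1, -3, 0]
    - [0, 0, -3, 0]
    - [0, 0, -3, 0]
    - [0, 0, -3, 0]
    - [0, 0, -1.5, 0]
    - [0, 0, -0.8, 0]
    - [0, 0, 0, 0]

```text
t: 2.28
eef_pos: [0.5003, -0.0312, 0.0775]
orientation: [-0.002, 0.553, 0.833, -0.001]
ft_force: [-0.6, -0.4, -0.6]
finger_gap: 0.0549
finger_force: 0.0
```

Call:
servo_tool:
  commands:
    - [0, 0, 0, 0]
    - [0, 0, 0, 0]
    - [0, 0, 0, 0]
    - [0, 0, 0, 0]
    - [0, 0, 0, 0]
    - [0, 0, 0, 0]
    - [0, 0, 0, 0]
  claw: 1.0
  newtons: 15

```text
t: 2.87
eef_pos: [0.5021, -0.0318, 0.08]
orientation: [0.0, 0.553, 0.833, -0.0]
ft_force: [-0.7, -0.4, 2.4]
finger_gap: 0.0194
finger_force: 15.0
```

Call:
servo_tool:
  commands:
    - [0.92, 0.39, 0, 0]
    - [0.92, 0.39, 0, 0]
    - [0.92, 0.39, 0, 0]
    - [0.92, 0.39, 0, 0]
    - [0, 0, 0, 0]

```text
t: 3.28
eef_pos: [0.5404, -0.016, 0.08]
orientation: [0.001, 0.553, 0.833, 0.0]
ft_force: [3.1, -1.0, 0.5]
finger_gap: 0.0195
finger_force: 15.0
```

Call:
servo_tool:
  commands:
    - [0.92, 0.39, 0, 0]
    - [0.92, 0.39, 0, 0]
    - [0, 0, 0, 0]
    - [0, 0, 0, 0]

```text
t: 3.62
eef_pos: [0.5586, -0.0086, 0.08]
orientation: [0.002, 0.553, 0.833, 0.001]
ft_force: [5.1, -1.9, -0.4]
finger_gap: 0.0197
finger_force: 15.0
```

```bash
python3 - <<'E'
from h import *
print(sensors.get_state()["eef_pos"],sensors.get_state()["ft_force"])
t=optics.snapshot("top"); s=optics.snapshot("side")
c=lambda im,u,v,w,h,k:cv2.resize(im[v:v+h,u:u+w],None,fx=k,fy=k,interpolation=cv2.INTER_CUBIC)
cv2.imwrite("pics/c2.png",np.hstack([c(t,190,60,100,150,4),c(s,225,135,100,150,4)]))
E
```

```text
[ 0.5585653  -0.00855152  0.08004787] [ 5.05855281 -1.90399001 -0.3735596 ]
```

View pics/c2.png

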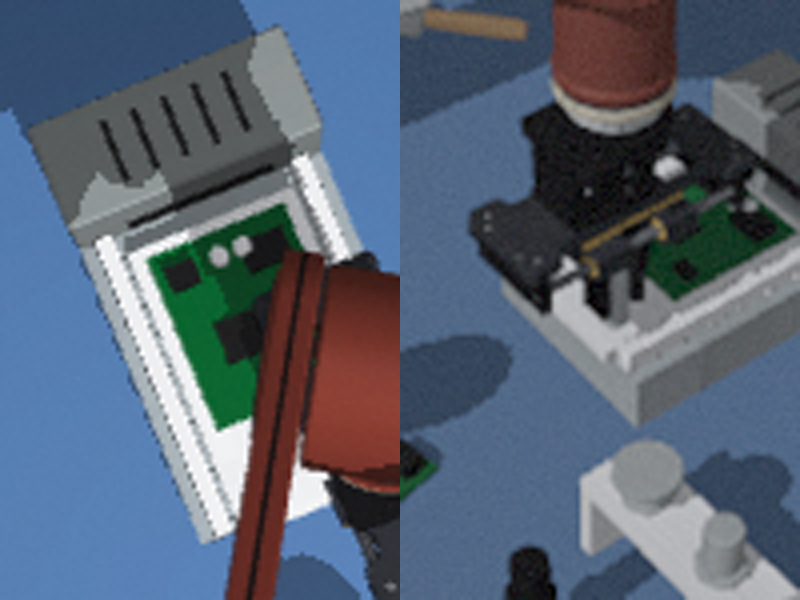

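The carrier's far edge, near (125,265) in the left crop, is still about 10–20 mm from the dock. The slide angle from the rail is about 23°. I'll keep pushing in small steps.

Call:
servo_tool:
  commands:
    - [0.46, 0.19, 0, 0]
    - [0.46, 0.19, 0, 0]
    - [0, 0, 0, 0]

```text
t: 3.97
eef_pos: [0.5666, -0.0052, 0.08]
orientation: [0.001, 0.553, 0.833, -0.0]
ft_force: [0.5, -4.4, 4.6]
finger_gap: 0.0192
finger_force: 15.0
```

Call:
servo_tool:
  commands:
    - [0.37, 0.16, 0, 0]
    - [0, 0, 0, 0]
    - [0, 0, 0, 0]

```text
t: 4.22
eef_pos: [0.5702, -0.0037, 0.08]
orientation: [0.001, 0.553, 0.833, -0.0]
ft_force: [0.6, -5.0, 3.4]
finger_gap: 0.0194
finger_force: 15.0
```

Call:
servo_tool:
  commands:
    - [0.28, 0.12, 0, 0]
    - [0, 0, 0, 0]
    - [0, 0, 0, 0]

```text
t: 4.47
eef_pos: [0.5707, -0.0035, 0.0799]
orientation: [-0.001, 0.553, 0.833, -0.002]
ft_force: [-8.8, -8.9, 11.7]
finger_gap: 0.0192
finger_force: 15.0
```

Call:
servo_tool:
  commands:
    - [0.18, 0.08, 0, 0]
    - [0, 0, 0, 0]
    - [0, 0, 0, 0]

```text
t: 4.72
eef_pos: [0.5708, -0.0034, 0.0798]
orientation: [-0.002, 0.553, 0.833, -0.004]
ft_force: [-14.9, -12.4, 15.5]
finger_gap: 0.0193
finger_force: 14.9
```

Call:
servo_tool:
  commands:
    - [-0.37, -0.16, 0, 0]
    - [0, 0, 0, 0]

```text
t: 4.88
eef_pos: [0.5704, -0.0036, 0.0799]
orientation: [0.0, 0.554, 0.833, -0.001]
ft_force: [-1.6, -6.6, 4.0]
finger_gap: 0.0197
finger_force: 15.0
```

Call:
servo_tool:
  commands:
    - [0, 0, 0, 0]
    - [0, 0, 0, 0]
    - [0, 0, 0, 0]
    - [0, 0, 0, 0]
    - [0, 0, 3, 0]
    - [0, 0, 4, 0]
    - [0, 0, 4, 0]
    - [0, 0, 2, 0]
    - [0, -4, 0, 0]
    - [0, -4, 0, 0]
    - [0, -4, 0, 0]
    - [-0.7, -4, 0, 0]
    - [0, -4, 0, 0]
    - [0, -3.5, 0, 0]
    - [0, 0, 0, 0]
  claw: 5.0

```text
t: 6.13
eef_pos: [0.5632, -0.2433, 0.2091]
orientation: [0.001, 0.555, 0.832, -0.001]
ft_force: [0.0, -1.1, 0.2]
finger_gap: 0.0498
finger_force: 0.0
```

```bash
python3 - <<'E'
from h import *
print(sensors.get_state()["eef_pos"],sensors.get_state()["ft_force"])
t=optics.snapshot("top"); s=optics.snapshot("side")
c=lambda im,u,v,w,h,k:cv2.resize(im[v:v+h,u:u+w],None,fx=k,fy=k,interpolation=cv2.INTER_CUBIC)
cv2.imwrite("pics/c3.png",np.vstack([np.hstack([c(t,200,100,100,90,4),c(s,225,175,100,90,4)]),np.hstack([c(t,325,135,100,60,4),c(s,265,235,100,60,4)])]))
E
```

```text
[ 0.56322503 -0.24333675  0.20914882] [ 0.04703447 -1.0843612   0.24906476]
```

View pics/c3.png

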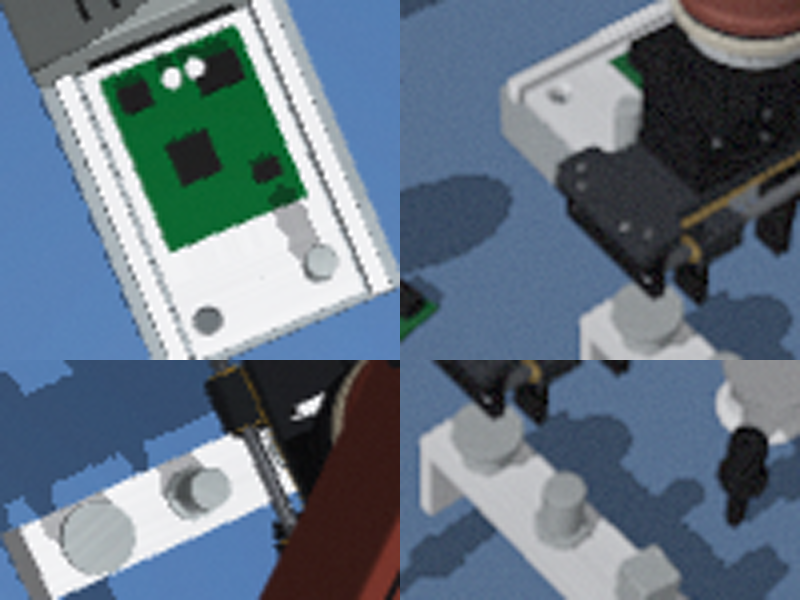

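The carrier is seated against the dock. The eye is at (208,320) and the post top at (321,261) in the top crop. The knob top is at about (211,488) in the lower-left crop, and its round shape is confirmed.

```bash
python3 - <<'E'
from h import *
np.set_printoptions(precision=4,suppress=True)
e=at("top",*cr(200,100,208,320),.062);e2=at("side",*cr(225,175,160,95),.062)
p=at("top",*cr(200,100,322,260),.110)
k=at("top",*cr(325,135,211,128),.115);k2=at("side",*cr(265,235,163,127),.115)
print(e,e2,p,k,k2)
th=np.radians(22.7);ux=np.array([np.cos(th),np.sin(th)]);uy=np.array([-ux[1],ux[0]])
g=np.array([.5706,-.0035])
for n,q in(("eye",e),("eye2",e2),("post",p),("grip",g)):print(n,q[:2]@ux,q[:2]@uy)
d=at("top",*cr(325,135,99,179),.102);print(((k-d)[:2])@ux,(k-d)[:2]@uy)
E
```

```text
[0.5367 0.0657 0.062 ] [0.536  0.0663 0.062 ] [ 0.5702 -0.0049  0.11  ] [ 0.5635 -0.24    0.115 ] [ 0.5633 -0.2382  0.115 ]
eye 0.520476529983862 -0.14650308192952577
eye2 0.5201013535231951 -0.14567922264733005
post 0.5241893480097191 -0.22454353840250377
grip 0.525049562695599 -0.22342687106335307
0.002296181495877912 -0.07177560498431815
```

Call:
servo_tool:
  commands:
    - [0, 0.4, -2, 0]
    - [0, 0, -3, 0]
    - [0, 0, -3, 0]
    - [0, 0, -2.5, 0]
    - [0, 0, -1.5, 0]
    - [0, 0, -0.45, 0]
    - [0, 0, 0, 0]
    - [0, 0, 0, 0]

```text
t: 6.9
eef_pos: [0.5647, -0.2325, 0.0859]
orientation: [0.0, 0.553, 0.833, 0.0]
ft_force: [0.1, -0.6, 0.2]
finger_gap: 0.05
finger_force: 0.0
```

Call:
servo_tool:
  commands:
    - [0, 0, 0, 0]
    - [0, 0, 0, 0]
    - [0, 0, 0, 0]
    - [0, 0, 0, 0]
    - [0, 0, 0, 0]
    - [0, 0, 0, 0]
  claw: 1.5
  newtons: 25

```text
t: 7.4
eef_pos: [0.5642, -0.2338, 0.0857]
orientation: [0.0, 0.553, 0.833, -0.0]
ft_force: [-0.1, -0.4, 3.1]
finger_gap: 0.0252
finger_force: 25.0
```

Call:
servo_tool:
  commands:
    - [0, 0, 0, 0]
    - [0, 0, 0, 0]
    - [0, 0, 0, 0]
    - [0.17, -0.42, 0, 0]
    - [0, 0, 0, 0]
    - [0, 0, 0, 0]
  claw: 4.0

```text
t: 7.9
eef_pos: [0.5658, -0.2379, 0.0849]
orientation: [-0.0, 0.553, 0.833, -0.0]
ft_force: [0.6, -0.4, -0.3]
finger_gap: 0.0399
finger_force: 0.0
```

Call:
servo_tool:
  commands:
    - [0, 0, 0, 0]
    - [0, 0, 0, 0]
    - [0, 0, 0, 0]
    - [0, 0, 0, 0]
    - [0, 0, 0, 0]
  claw: 1.5
  newtons: 30

```text
t: 8.32
eef_pos: [0.5657, -0.2375, 0.085]
orientation: [-0.0, 0.553, 0.833, 0.0]
ft_force: [0.4, -0.4, -1.1]
finger_gap: 0.025
finger_force: 30.0
```

Call:
servo_tool:
  commands:
    - [0, 0, 0.5, 0]
    - [0, 0, 1, 0]
    - [0, 0, 2, 0]
    - [0, 0, 2, 0]
    - [0, 0, 3, 0]
    - [0, 0, 1, 0]
    - [0, 0, 0, 0]
    - [0, 0, 0, 0]

```text
t: 8.98
eef_pos: [0.566, -0.2378, 0.1806]
orientation: [0.001, 0.553, 0.833, 0.0]
ft_force: [-0.6, 0.1, -1.3]
finger_gap: 0.0255
finger_force: 30.0
```

Call:
servo_tool:
  commands:
    - [-0.33, 3.38, 0, 0]
    - [-0.33, 3.38, 0, 0]
    - [-0.33, 3.38, 0, 0]
    - [-0.33, 3.38, 0, 0]
    - [-0.33, 3.38, 0, 0]
    - [-0.33, 3.38, 0, 0]
    - [-0.33, 3.38, 0, 0]
    - [-0.33, 3.38, 0, 0]
    - [-0.33, 3.38, 0, 0]
    - [0, 0, 0, 0]
    - [0, 0, 0, 0]
    - [0, 0, 0, 0]

```text
t: 9.98
eef_pos: [0.535, 0.0665, 0.1783]
orientation: [-0.001, 0.553, 0.833, -0.001]
ft_force: [-0.6, -0.9, -0.5]
finger_gap: 0.0255
finger_force: 30.0
```

```bash
python3 - <<'E'
from h import *
S=sensors.get_state();p=S["eef_pos"];print(p,S["ft_force"])
s=optics.snapshot("side")
tip=[p[0],p[1],p[2]+.0187-.078];print("tip px",px("side",tip),"eye px",px("side",[.5363,.066,.062]))
u,v=[int(a) for a in px("side",tip)];u0,v0=u-50,v-45
print(u0,v0)
cv2.imwrite("pics/c4.png",cv2.resize(s[v0:v0+75,u0:u0+100],None,fx=8,fy=8,interpolation=cv2.INTER_CUBIC))
E
```

```text
[0.53501928 0.06645424 0.17831132] [-0.61082568 -0.91088506 -0.53001076]
tip px [263.92242329 184.27664433] eye px [264.7373079  198.43046684]
213 139
```

View pics/c4.png

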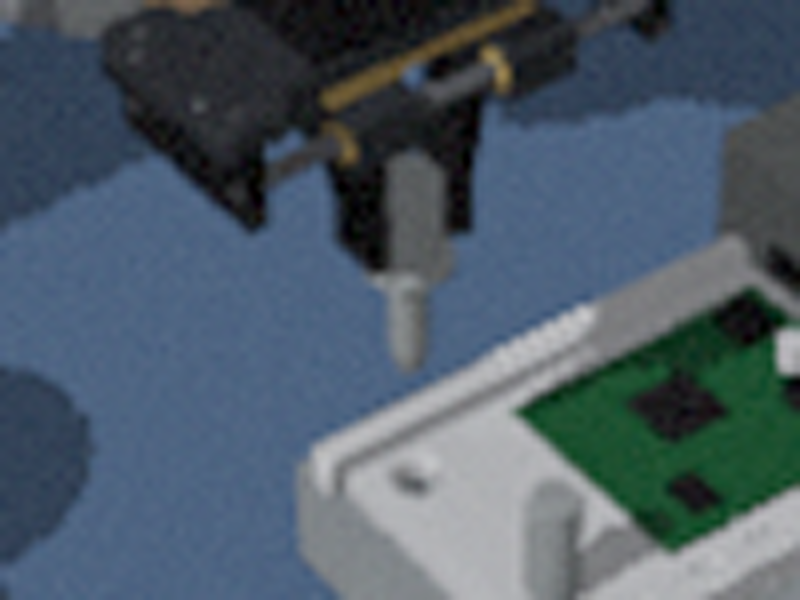

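The pin hangs straight, with its tip at crop (407,366), right where I predicted. The eye at (416,474) also matches its measured position. I'll descend.

Call:
servo_tool:
  commands:
    - [0.1, 0, -2, 0]
    - [0, 0, -2, 0]
    - [0, 0, -0.8, 0]
    - [0, 0, 0, 0]
    - [0, 0, 0, 0]
    - [0, 0, 0, 0]

```text
t: 10.53
eef_pos: [0.5378, 0.066, 0.133]
orientation: [0.001, 0.554, 0.833, 0.0]
ft_force: [-0.3, 0.1, -0.9]
finger_gap: 0.0256
finger_force: 30.0
```

```bash
python3 - <<'E'
from h import *
S=sensors.get_state();p=S["eef_pos"];print(p,S["ft_force"])
s=optics.snapshot("side");u0,v0=213,139
tip=[p[0],p[1],p[2]+.0187-.078];print("tip px crop",(px("side",tip)-[u0,v0]+.5)*8)
cv2.imwrite("pics/c5.png",cv2.resize(s[v0:v0+75,u0:u0+100],None,fx=8,fy=8,interpolation=cv2.INTER_CUBIC))
E
```

```text
[0.53777738 0.06602097 0.13302955] [-0.28628763  0.06964806 -0.90050092]
tip px crop [421.19865549 456.02010937]
```

View pics/c5.png

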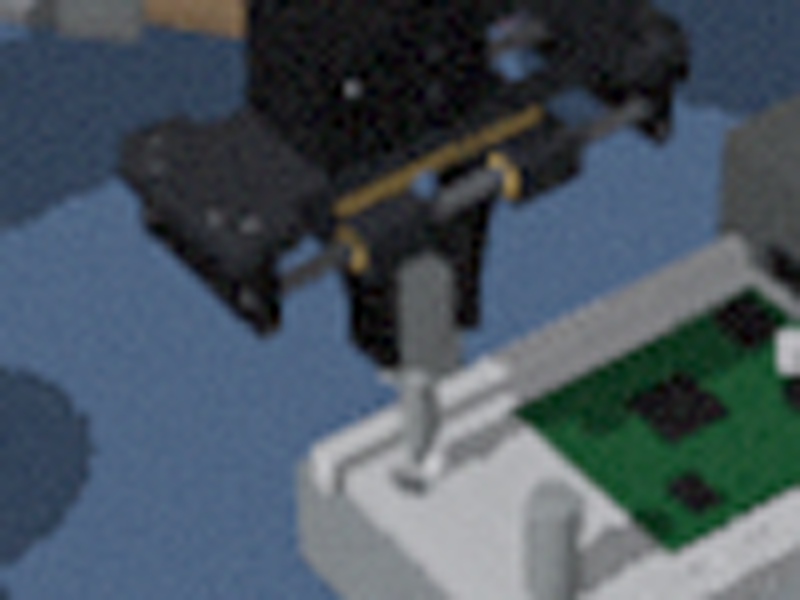

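The tip is at (420,452) just above the eye at (416,474), about 1 mm too far in x. I'll correct that and insert.

Call:
servo_tool:
  commands:
    - [-0.1, 0, 0, 0]
    - [0, 0, -0.5, 0]
    - [0, 0, -0.5, 0]
    - [0, 0, -0.5, 0]
    - [0, 0, -0.5, 0]
    - [0, 0, 0, 0]
    - [0, 0, 0, 0]

```text
t: 11.17
eef_pos: [0.5357, 0.0668, 0.1114]
orientation: [-0.0, 0.553, 0.833, -0.0]
ft_force: [-0.0, 0.5, -0.8]
finger_gap: 0.0254
finger_force: 30.0
```

Call:
servo_tool:
  commands:
    - [0, 0, -0.5, 0]
    - [0, 0, -0.5, 0]
    - [0, 0, -0.5, 0]
    - [0, 0, 0, 0]

```text
t: 11.5
eef_pos: [0.5359, 0.0668, 0.096]
orientation: [-0.0, 0.553, 0.833, 0.0]
ft_force: [2.5, 1.7, -3.6]
finger_gap: 0.0252
finger_force: 30.0
```

Call:
servo_tool:
  commands:
    - [0, 0, -0.5, 0]
    - [0, 0, -0.5, 0]
    - [0, 0, -0.5, 0]
    - [0, 0, -0.4, 0]
    - [0, 0, 0, 0]
    - [0, 0, 0, 0]

```text
t: 12.0
eef_pos: [0.5361, 0.0668, 0.0776]
orientation: [-0.0, 0.553, 0.833, 0.0]
ft_force: [3.0, 2.0, -3.2]
finger_gap: 0.0252
finger_force: 30.0
```

Call:
servo_tool:
  commands:
    - [0.05, 0.03, -0.3, 0]
    - [0, 0, -0.2, 0]
    - [0, 0, 0, 0]
    - [0, 0, 0, 0]

```text
t: 12.33
eef_pos: [0.5363, 0.0669, 0.0728]
orientation: [-0.0, 0.553, 0.833, -0.0]
ft_force: [1.8, 1.5, -2.3]
finger_gap: 0.0252
finger_force: 30.0
```

Call:
servo_tool:
  commands:
    - [0, 0, -0.1, 0]
    - [0, 0, -0.1, 0]
    - [0, 0, 0, 0]
    - [0, 0, 0, 0]

```text
t: 12.67
eef_pos: [0.5364, 0.0669, 0.0719]
orientation: [-0.0, 0.553, 0.833, -0.0]
ft_force: [-1.2, 2.0, 5.4]
finger_gap: 0.025
finger_force: 30.0
```

The collar has touched down: the z force has risen and the tool stopped at 0.0719. I'll release, rise and check.

Call:
servo_tool:
  commands:
    - [0, 0, 0, 0]
    - [0, 0, 0, 0]
    - [0, 0, 0, 0]
    - [0, 0, 0, 0]
    - [0, 0, 1, 0]
    - [0, 0, 2, 0]
    - [0, 0, 3, 0]
    - [0, 0, 4, 0]
    - [0, 0, 3, 0]
    - [0, -4, 0, 0]
    - [0, -4, 0, 0]
    - [0, -4, 0, 0]
    - [0, -4, 0, 0]
    - [0, -4, 0, 0]
    - [0, -4, 0, 0]
    - [0, 0, 0, 0]
    - [0, 0, 0, 0]
  claw: 4.5

```text
t: 14.08
eef_pos: [0.5362, -0.1752, 0.2016]
orientation: [0.0, 0.555, 0.832, 0.0]
ft_force: [-0.3, -0.5, 0.3]
finger_gap: 0.0451
finger_force: 0.0
```

```bash
python3 - <<'E'
from h import *
S=sensors.get_state();print(S["eef_pos"],S["ft_force"])
t=optics.snapshot("top"); s=optics.snapshot("side")
c=lambda im,u,v,w,h,k:cv2.resize(im[v:v+h,u:u+w],None,fx=k,fy=k,interpolation=cv2.INTER_CUBIC)
cv2.imwrite("pics/c6.png",np.hstack([c(t,190,60,100,150,4),c(s,225,135,100,150,4)]))
print("expected knob top: top crop",(px("top",[.5363,.066,.102])-[190,60]+.5)*4,"side",(px("side",[.5363,.066,.102])-[225,135]+.5)*4+[400,0])
E
```

```text
[ 0.53615356 -0.17523727  0.20155621] [-0.27359879 -0.48933778  0.28606012]
expected knob top: top crop [246.7093288  477.55654447] side [559.9825498  216.44325181]
```

View pics/c6.png

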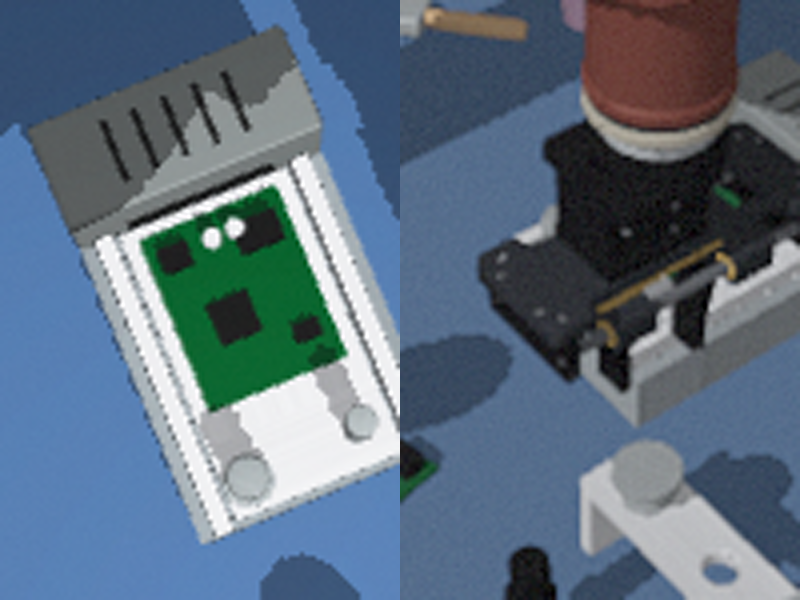

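The knob sits upright at (247,476), as expected for a seated pin. The carrier is against the dock and the disc pin is still in place. I'll hand in.

```bash
python3 -c "
from bench import workorder
print(workorder.finish_job())"
```

```text
the job is handed in; nothing more can be done
None
```

I pushed the carrier fully home, put the locking pin through the eye until its collar met the carrier, released it and handed the job in at about 14 s of robot time; the hand-in returned no verdict.

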